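# Click the board's sled home in its test dock

### The job

Two identical test docks stand on the bench with their sleds pulled out. Push the sled that carries the single flat circuit board along its guides, towards the black contact head, all the way home until the spring detent clicks in and keeps it there. Leave the other sled, which carries the stack of three boards, out as it is.

Things in the scene. Friction and masses are not known exactly. Their poses are not given: they have to be found in the camera images.
- board_tab (a point): Centre of the outer face (the face to push) of the push tab on the sled with the single flat board; moves with the sled; 45 mm above the desk. The tab is an upright steel plate at the sled's outer end, 44 mm wide, 6 mm thick, 40 mm tall, top at 63 mm. x axis: level, along the slide towards the contact head, the way to push; y along the tab; z up.
- board_sled (a joint): Travel of that sled (m): 0 fully out, 0.045 home at its end stop. Starts between 0 and 0.014, slides with about 1 N; from about 0.026 a sprung ball resists with 4 to 7 N; past 0.039 it snaps behind a ridge, drives the sled on to 0.045 and holds it. Released earlier, the sled stays out.
- board_dock: Dock of the flat board (72x78x9 mm, fastened on its sled), fixed to the desk; grey base 220 (x) x 120 x 12 mm, origin under its centre, same axes. Black contact head, 62 mm tall, at +x; spring plunger at the +y side. The tab's face is at x = -90 mm + travel. Outside the tab stand only the ends of two guide bars, 22 mm high, at y = +-28 mm.
- stack_tab (a point): The same point, with the same axes, on the sled of the other, identical dock, which carries a stack of three boards on spacers (47x66 mm, 37 mm tall). Leave it alone.
- stack_sled (a joint): Travel of the other sled, meaning as for board_sled; starts between 0 and 0.014.

How it is judged:
At the end, for the whole second after the job is handed in: The sled with the flat board is home behind its detent (joint within 3 mm of its 45 mm end stop) and at rest; the other sled is still out (less than 25 mm in) (value of joint board_sled above 0.042 m and velocity of joint board_sled below 0.005 m/s and value of joint stack_sled below 0.025 m); the robot touches nothing.
It fails at once if the other sled, with the stack of boards, is moved by more than 8 mm (distance of stack_tab from where it was at the start of the episode above 0.008 m).
It also fails if it takes over 27 s, if anything falls off the work surface, if the arm or the gripper's body presses on something with over 40 N, if the wrist force passes 120 N, or if a joint passes its speed limit or range.

### The arm

A 6-joint arm with a two-finger parallel gripper is mounted at the origin on a cart in front of the work surface, level with it; the furniture and walls round the work are solid. World frame = base frame: x ahead of the robot, y to its left, z up, the work surface at z = 0. Lengths are in m, angles in rad, forces in N, time in s.
With the tool pointing down it reaches from about 0.375 to 0.975 m from the base axis. Payload 3.8 kg.
Tool frame: the origin (TCP) lies midway between the tips of the shut fingers; the grasp point (between the pads) lies 19 mm behind it; z points along the fingers, y is the line along which they close (so a half turn about z gives the same grasp; the last joint's range is limited). The gripper opens to 85 mm and grips with 20 to 120 N. Pads are 22 mm wide; open, the fingers measure 114 mm over their backs; the gripper's body (76 mm by 85 mm) begins 54 mm behind the grasp point. The pads swing forward as they close: fully open they stand 13 mm farther back than shut.
Start: joints at [1.187, 0.264, 1.604, -0, 1.274, -0.037], TCP at [0.229, 0.635, 0.231] pointing down, gripper open.
Joint ranges: [-2.63, 2.63], [-0.94, 2.18], [0.31, 2.57], [-1.31, 4.45], [0, 2.66], [-2.55, 2.55]. Speed limits (rad/s): [2.57, 2.57, 3.14, 3.14, 3.14, 3.14].

### API

Orientations are given as a rotation vector (axis times angle).
In Python, from workcell import bot gives the robot as it stands.
- The arm moves only by the tool jog_arm, never from a script. Its argument "motion" is a list of rows, each a list of 5 numbers: the opening, from -1 (shut) to 1 (fully open), then the shift along the tool's x, y, z in mm, then the turn about the tool's z in degrees. In form: [[claw, x, y, z, twist], ...]. A call has 1 to 10 rows; each row shifts and turns the commanded pose from where the row before left it, along the tool's axes as they then stand; what a row does not reach is not made up. A row lasts 1/12 s, in which the tool goes at most 41.7 mm and 7.16 degrees, less where a joint would pass 70% of its speed; a pose out of reach is approached as far as the arm can. A call with a gripper value outside its range is refused whole. The fingers move at their own pace and stop on an object; "force" is the grip in N (left out, the last holds). Time passes only in rows, so rows that do not move let the fingers close. It gives the time, the measured TCP pose, the force, the opening and the grip force at its end, in the units of the state.
- bot.read_state(): the state, without advancing time (a new reading comes with each control period).
- bot.read_camera(name): name is "scene" or "top" or "wrist"; returns (picture, depth): 480x640x3 uint8, red, green, blue; 480x640 float32, m along the optical axis (not along the pixel's ray), 0 where there is no reading.
- bot.get_calibration(name): a dict with "vfov" (degrees; the focal length in pixels is half the picture's height over the tangent of half this angle, whatever the lens; pixels are square), "cx", "cy" (the principal point, pixels), "rvec" (rotation vector, rad) and "tvec" (3), from world to camera coordinates, as OpenCV has them; the wrist camera has in their place "tool_from_camera" (4x4, takes a point from camera to tool coordinates, whose origin is the TCP and whose axes are the flange's). Camera axes: x right, y down, z forward; pixel columns grow to the right and rows downward; lengths in m; the calibration is good to about 2 mm. The wrist camera is an equidistant fisheye: a pixel r from the principal point sees the ray r / f radians off the axis. A picture is of the moment at which its call begins: read the wrist's pose just before it. get_calibration takes no time and is no camera call.
- bot.finish_job(): hands the job in; it is judged then, once.
The state is a dict: "time": time; "q": joint angles; "joint_vel": joint speeds; "joint_torque": joint torques, N m; "tool_pos": TCP position; "tcp_rot": TCP orientation; "wrist_force": force on the tool from outside, world axes, zero at the start; "torque": the same for the moment, N m; "width": opening from 0.0 (shut) to 1.0 (fully open); "grip_force": force on a finger pad.
Only numpy, scipy, OpenCV 4.12 (cv2) and the standard library are available. Lean on these libraries where they do the work, as an engineer would, in place of code of your own. Each camera call takes 0.05 s, during which the arm holds its last target. There are 200 camera calls.

## Working session

There is one attempt and no reset: what is moved stays moved. The work goes in short steps, Python scripts to look and compute and a tool call to move; the robot and the scene stay as the last step left them, time stands still between calls to the robot, and variables do not carry over. Pictures are saved under pics/ and viewed, at most 10 in all, crops included, and the job is handed in when it is done.

Besides the shell and the picture viewer there is one more tool, called after ">>>" by a JSON object that holds its "method" and its "body", one argument or row to a line. jog_arm: Moves the arm, as the interface text tells. Its arguments: {"type":"object","properties":{"motion":{"type":"array"},"force":{"type":"number"}},"required":["motion"]}

```bash
mkdir -p pics; cat > h.py <<'E'
import numpy as np, cv2
from workcell import bot
def snap(n):
    im,d=bot.read_camera(n); c=bot.get_calibration(n); np.savez(n+'.npz',im=im,d=d); return im,d,c
def cloud(d,c):
    f=240/np.tan(np.radians(c['vfov'])/2); v,u=np.mgrid[:480,:640]
    P=np.stack([(u-c['cx'])/f*d,(v-c['cy'])/f*d,d],-1)
    R=cv2.Rodrigues(np.array(c['rvec'],float))[0]
    return (P-np.array(c['tvec']).ravel())@R
E
python3 - <<'E'
from h import *
for n in ('top','scene'):
    im,d,c=snap(n); cv2.imwrite(f'pics/{n}1.png',im[...,::-1]); print(c)
s=bot.read_state(); print(s)
E
```

```text
{'vfov': 44.05183388893673, 'cx': 317.81746984695917, 'cy': 238.99434165435628, 'rvec': array([ 2.13670208, -2.15507122,  0.1322817 ]), 'tvec': array([-0.03374715,  0.48596426,  1.50089376])}
{'vfov': 45.126907473404536, 'cx': 314.72552299838924, 'cy': 251.05016713803627, 'rvec': array([ 2.18666584, -0.93437313,  0.41063692]), 'tvec': array([-0.37794667,  0.25314597,  0.94898949])}
{'time': 0.1, 'q': array([ 1.18710345e+00,  2.64689705e-01,  1.60529069e+00, -9.38809007e-06,
        1.27374369e+00, -3.68989749e-02]), 'joint_vel': array([ 0.00087288, -0.00126179, -0.00395455, -0.00234076, -0.0016477 ,
        0.00171682]), 'joint_torque': array([ 2.51612510e-04, -5.16708612e+01, -3.68590057e+01, -9.90874582e-05,
        6.36328026e-03, -1.24342716e-05]), 'tool_pos': array([0.22916302, 0.63416266, 0.23004979]), 'tcp_rot': array([-0.54193712, -3.09405196,  0.00327677]), 'wrist_force': array([-0.21804866, -0.16499956, -0.64355212]), 'torque': array([-0.02909192,  0.00504522, -0.0071266 ]), 'grip_force': 0.0, 'width': 1.001532464990713}
```

View pics/top1.png

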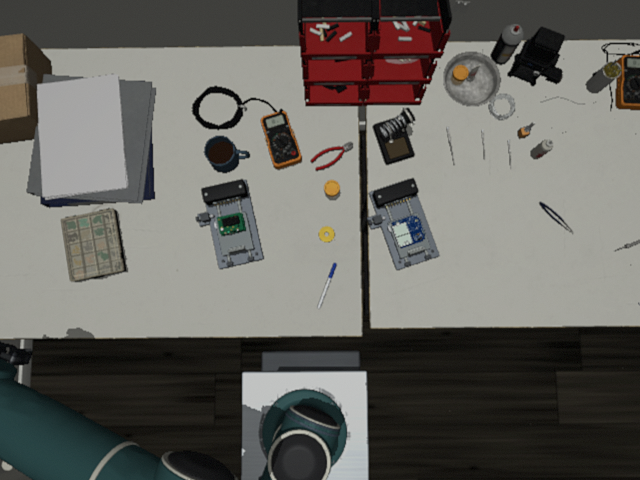

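View pics/scene1.png

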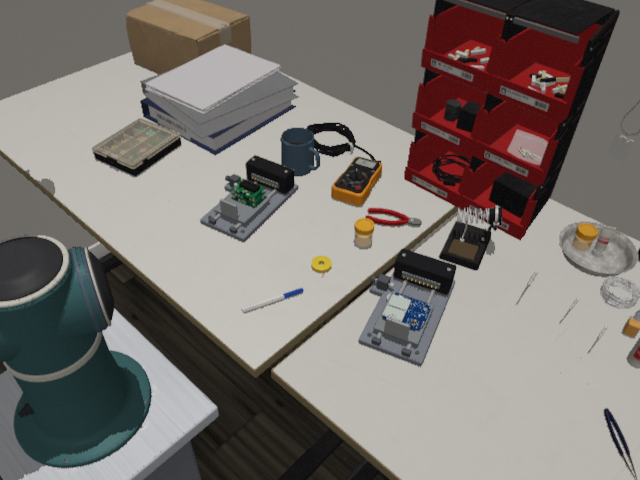

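The top view shows the left dock at about (232,225) with a green board assembly and the right dock at about (404,225) with a blue/white board. Both contact heads are at the top of the image, away from the robot. I'll check the heights before deciding which is which.

```bash
python3 - <<'E'
from h import *
ims=[]
for name,(u0,u1) in {'L':(190,270),'R':(360,445)}.items():
  z=np.load('top.npz'); P=cloud(z['d'],bot.get_calibration('top'))[170:280,u0:u1]; 
  print(name,'head/board/tab height map'); 
  print((P[::5,::5,2]*1000).round().astype(int))
  ims.append(cv2.resize(z['im'][170:280,u0:u0+80],None,fx=5,fy=5,interpolation=cv2.INTER_CUBIC))
  Q=P.reshape(-1,3); h=Q[(Q[:,2]>.006)&(Q[:,2]<.02)]
  r=cv2.minAreaRect((h[:,:2]*1000).astype(np.float32)); print('base',len(h),r)
  h=Q[(Q[:,2]>.055)]; r=cv2.minAreaRect((h[:,:2]*1000).astype(np.float32)); print('>55',r)
cv2.imwrite('pics/crop.png',np.hstack(ims)[...,::-1])
E
```

```text
L head/board/tab height map
[[   4   -3   -8    1   -2    3   33   39   22   -4   -5    6   -4    4
     3   -6]
 [  -1   -4   -4   -1    1   -6    0   -1    2    0    2   -7   -5   -5
    -4   -4]
 [   0    1    0    1    1   -1   -6    3    0   68   64    5    1   -2
    -7    2]
 [   0    4   -3   -3   -4   60   64   57   60   65   58   22   -5   -2
     1    3]
 [   3    1   -2   65   59   61   62   62   57   60   60   56    3    0
    -7   -3]
 [   6   -2   -6   64   62   56   65   65   64   55   48   31    3   -6
     5   -8]
 [   2    0    0   59   58   46   39   44   23    9   11   10    9   -6
    -2   -5]
 [  -2    5   -3    2    4   30   15   12    9    6   23   13   10    2
     5    3]
 [   2    1    5    0   11   15   10   10   10   11   13    9   17    4
    -3   -2]
 [   0   -2   35   40   27   11   21   58   51   58   54   28 1552    2
     1    5]
 [  -1    3   13   27   11   23   52   56   60   55   55   26   11   -2
     1    0]
 [   2    1   11   -2   12   24   52   65   51   53   57   21   17    2
    -3   -2]
 [  -4    0    4    1    3   16   59   51   56   52 
[... 2532 characters left out ...]
4   64   55   21
    13    9    3]
 [   2 -710   -4    5    2    2   -1   11   25   23   14   11   14   27
    21    6   -7]
 [   3 -711   -1    6    3   -2    4   13   17   27    5   13   12   -3
    -6   -5   -7]
 [  -3 -701   -5    2   -2  -10    0   17    9   21   10    0   -4   -1
    -9    2   -2]
 [  -1 -698    3    2    0   -1   -2    1    0   -2    0    9    4   -4
     2   -2   -2]
 [   8 -702   -3   -4    4    3    4   -2   -4    8   -5   -5    1    3
    -4   -3    3]]
base 1781 ((526.6883544921875, -259.65478515625), (220.82357788085938, 291.9842529296875), 88.5341567993164)
>55 ((442.2492980957031, -210.82940673828125), (173.06631469726562, 416.259521484375), 68.95353698730469)
```

View pics/crop.png

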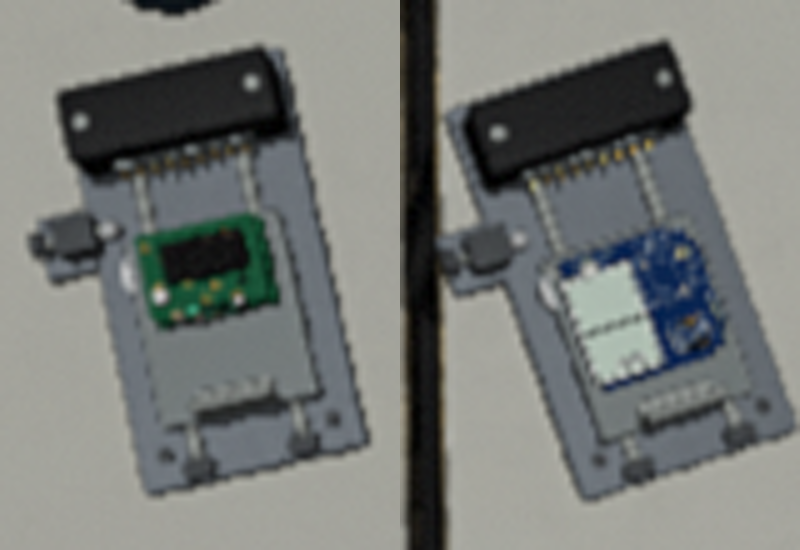

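The crop gives the answer: the left dock's green assembly is about 55 mm high, so it is the stack. The right dock's blue board is about 30 mm high, so it is the flat board. The right dock is the target, with its tab near crop (685,400), which is image pixel (417,250).

```bash
python3 - <<'E'
from h import *
# average several depth frames to beat noise
c=bot.get_calibration('top'); D=[]
for _ in range(8): D.append(bot.read_camera('top')[1])
D=np.array(D); D[D==0]=np.nan; d=np.nanmedian(D,0)
np.save('dtop.npy',d)
P=cloud(d,c); m=np.zeros((480,640),bool); m[170:280,366:445]=1
Z=P[...,2]
def pca(Q,n):
    r=cv2.minAreaRect((Q[:,:2]*1000).astype(np.float32)); 
    w=np.linalg.svd(Q[:,:2]-Q[:,:2].mean(0),full_matrices=False)[2][0]
    print(n,len(Q),Q.mean(0).round(4),'rect',np.round(r[0],1),np.round(r[1],1),round(r[2],1),'long dir deg',np.degrees(np.arctan2(w[1],w[0])).round(1))
    return Q.mean(0)
v=np.arange(480)[:,None]
t=pca(P[m&(Z>.050)&(Z<.075)&(v>238)],'tab'); h=pca(P[m&(Z>.054)&(Z<.07)&(v<210)],'head')
e=h-t; print('tab->head deg',np.degrees(np.arctan2(e[1],e[0])),np.hypot(*e[:2]))
mm=(m&(Z>.006)&(Z<.08)).astype(np.uint8)
n,l,s,_=cv2.connectedComponentsWithStats(mm); k=1+s[1:,4].argmax(); pca(P[l==k],'all')
# base plane corners by hand: pixels at z=.012 (crop/5)
f=240/np.tan(np.radians(c['vfov'])/2);R=cv2.Rodrigues(c['rvec'])[0];o=-R.T@c['tvec']
def px(cu,cv_,z):
    u=360+(cu-400)/5-.4;vv=170+cv_/5-.4
    r=R.T@np.array([(u-c['cx'])/f,(vv-c['cy'])/f,1]); return (o+r*(z-o[2])/r[2])[:2]
A=px(587,497,.012);B=px(797,430,.012);print('near corners',A,B,np.linalg.norm(A-B))
w=A-B; a=np.arctan2(w[1],w[0])-np.pi/2; print('axis deg',np.degrees(a)); mid=(A+B)/2; print('centre',mid+.11*np.array([np.cos(a),np.sin(a)]))
for n,p in (('bar ends',[(640,470),(740,435)]),('tab top outer edge',[(648,430),(722,402)])):
    a_,b_=[px(*q,.063 if 'tab' in n else .022) for q in p]; print(n,a_,b_,np.linalg.norm(a_-b_),(a_+b_)/2)
E
```

```text
tab 45 [ 0.4514 -0.2878  0.0617] rect [ 451.8 -288.5] [ 5.9 43.5] 18.3 long dir deg -71.8
head 682 [ 0.6046 -0.2371  0.0608] rect [ 605.5 -237.7] [ 40.4 111.8] 18.0 long dir deg 108.2
tab->head deg 18.32923935727079 0.16129748346569198
all 3953 [ 0.5263 -0.258   0.0278] rect [ 524.9 -248.9] [220.  149.2] 18.5 long dir deg -158.8
near corners [ 0.40786295 -0.24277635] [ 0.44186559 -0.35284179] 0.11519800254639788
axis deg 17.16754732315337
centre [ 0.5299633  -0.26534071]
bar ends [ 0.42076777 -0.26925945] [ 0.43847529 -0.32140553] 0.055070587692103906 [ 0.42962153 -0.29533249]
tab top outer edge [ 0.43715327 -0.26811686] [ 0.45100776 -0.30576455] 0.04011602301729377 [ 0.44408052 -0.28694071]
```

>>> {"method": "jog_arm", "body": {
  "motion": [
    [-1, -33, -25, 0, 0],
    [-1, -33, -25, 0, 0],
    [-1, -33, -25, 0, 0],
    [-1, -33, -25, 0, 0],
    [-1, -33, -25, 0, 0],
    [-1, -33, -25, 0, 0],
    [-1, -33, -25, 0, 0],
    [-1, -33, -25, 0, 0],
    [-1, -33, -25, 0, 0],
    [-1, -33, -25, 0, 0]
  ]
}}

```text
time: 1.33
tool_pos: [0.4556, 0.2858, 0.2318]
tcp_rot: [0.541, 3.094, 0.001]
wrist_force: [1.4, 0.2, -0.5]
width: 0.001
grip_force: 0.0
```

>>> {"method": "jog_arm", "body": {
  "motion": [
    [-1, -10, -38, 0, 0],
    [-1, -10, -38, 0, 0],
    [-1, -10, -38, 0, 0],
    [-1, -10, -38, 0, 0],
    [-1, -10, -38, 0, 0],
    [-1, -10, -38, 0, 0],
    [-1, -10, -38, 0, 0],
    [-1, -10, -38, 0, 0],
    [-1, -10, -38, 0, 0],
    [-1, -10, -38, 0, 0]
  ]
}}

```text
time: 2.17
tool_pos: [0.4192, -0.1056, 0.2318]
tcp_rot: [0.542, 3.093, -0.0]
wrist_force: [0.5, -0.4, -0.3]
width: -0.003
grip_force: 0.0
```

>>> {"method": "jog_arm", "body": {
  "motion": [
    [-1, 0, 0, 0, 7],
    [-1, 0, 0, 0, 7],
    [-1, 0, 0, 0, 7],
    [-1, 0, 0, 0, 7],
    [-1, 0, 0, 0, 7],
    [-1, 0, 0, 0, 7],
    [-1, 0, 0, 0, 7],
    [-1, 0, 0, 0, 7],
    [-1, 0, 0, 0, 7],
    [-1, 0, 0, 0, 7]
  ]
}}

```text
time: 3.0
tool_pos: [0.4197, -0.1038, 0.2315]
tcp_rot: [2.225, 2.217, 0.0]
wrist_force: [1.5, -0.7, -0.5]
width: 0.003
grip_force: 0.0
```

>>> {"method": "jog_arm", "body": {
  "motion": [
    [-1, 0, 0, 0, 7],
    [-1, 0, 0, 0, 7],
    [-1, 0, 0, 0, 7],
    [-1, 0, 0, 0, 7],
    [-1, 0, 0, 0, 7],
    [-1, 0, 0, 0, 7],
    [-1, 0, 0, 0, 7],
    [-1, 0, 0, 0, 7],
    [-1, 0, 0, 0, 7],
    [-1, 0, 0, 0, 7]
  ]
}}

```text
time: 3.83
tool_pos: [0.4197, -0.1038, 0.2316]
tcp_rot: [3.095, 0.54, 0.001]
wrist_force: [-1.4, -0.3, -0.3]
width: -0.001
grip_force: 0.0
```

```bash
cat > rel.py <<'E'
from h import *
s=bot.read_state(); R=cv2.Rodrigues(s['tcp_rot'])[0]; p=s['tool_pos']
print(s['time'],p.round(4),'xyaw',np.degrees(np.arctan2(R[1,0],R[0,0])).round(2),'q',s['q'].round(2),'w',s['width'],s['wrist_force'].round(1))
d=np.array([np.cos(np.radians(18.2)),np.sin(np.radians(18.2)),0]); f=np.array([.449,-.2894,.045])
n=np.array([-d[1],d[0],0]); print('tcp in tab frame mm',(1e3*np.array([(p-f)@d,(p-f)@n,p[2]])).round(1))
g=f-.04*d; g[2]=.035; print('tool shift to standoff mm',(1e3*R.T@(g-p)).round(1))
E
python3 rel.py
```

```text
3.8333 [ 0.4197 -0.1038  0.2316] xyaw 19.78 q [-0.3  -0.21  2.09 -0.    1.26  0.93] w -0.0009657529956272038 [-1.4 -0.3 -0.3]
tcp in tab frame mm [ 30.2 185.4 231.6]
tool shift to standoff mm [-75.3 183.3 196.6]
```

>>> {"method": "jog_arm", "body": {
  "motion": [
    [-1, 0, 0, 0, 1.6],
    [-1, -14, 36, 0, 0],
    [-1, -14, 36, 0, 0],
    [-1, -14, 36, 0, 0],
    [-1, -14, 36, 0, 0],
    [-1, -14, 36, 0, 0],
    [-1, 0, 0, 0, 0],
    [-1, 0, 0, 0, 0]
  ]
}}

```text
time: 4.5
tool_pos: [0.4101, -0.2985, 0.2313]
tcp_rot: [-3.101, -0.5, 0.0]
wrist_force: [-0.4, 0.5, -0.3]
width: -0.0
grip_force: 0.0
```

```bash
python3 rel.py
```

```text
4.5 [ 0.4101 -0.2985  0.2313] xyaw 18.32 q [-0.68 -0.06  1.96  0.    1.24  0.57] w -0.0003442080593517702 [-0.4  0.5 -0.3]
tcp in tab frame mm [-39.8   3.5 231.3]
tool shift to standoff mm [ -0.2   3.5 196.3]
```

>>> {"method": "jog_arm", "body": {
  "motion": [
    [-1, 0, 3.5, 30, 0],
    [-1, 0, 0, 35, 0],
    [-1, 0, 0, 35, 0],
    [-1, 0, 0, 35, 0],
    [-1, 0, 0, 30, 0],
    [-1, 0, 0, 20, 0],
    [-1, 0, 0, 10, 0],
    [-1, 0, 0, 0, 0],
    [-1, 0, 0, 0, 0]
  ]
}}

```text
time: 5.25
tool_pos: [0.412, -0.2994, 0.0367]
tcp_rot: [-3.1, -0.507, -0.0]
wrist_force: [0.7, -0.2, 0.5]
width: 0.004
grip_force: 0.0
```

```bash
python3 rel.py; python3 -c "
from h import *
im,d,c=snap('scene'); cv2.imwrite('pics/s2.png',cv2.resize(im[220:400,330:530],None,fx=3,fy=3)[...,::-1])"
```

```text
5.25 [ 0.412  -0.2994  0.0367] xyaw 18.58 q [-0.68  0.16  2.12  0.    0.85  0.57] w 0.0035454377506175445 [ 0.7 -0.2  0.5]
tcp in tab frame mm [-38.3   2.   36.7]
tool shift to standoff mm [-1.8  2.   1.7]
```

View pics/s2.png

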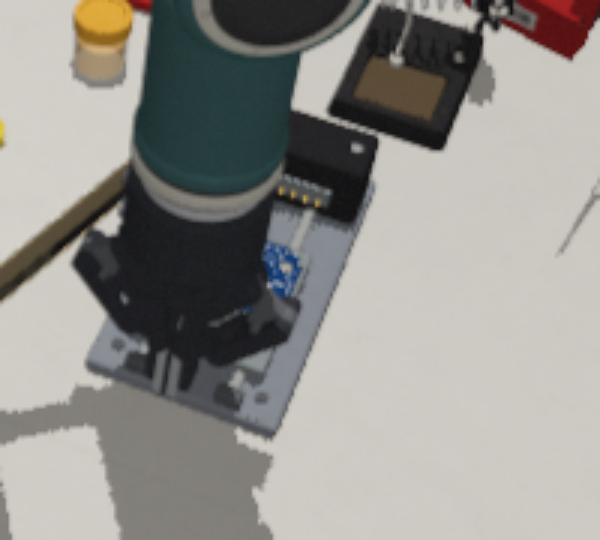

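The fingers are shut at about (170,370) in the crop, outside the tab, between the guide-bar ends and clear of both. Now the push.

>>> {"method": "jog_arm", "body": {
  "motion": [
    [-1, 8, 2, 0, 0],
    [-1, 8, 0, 0, 0],
    [-1, 6, 0, 0, 0],
    [-1, 5, 0, 0, 0],
    [-1, 5, 0, 0, 0],
    [-1, 5, 0, 0, 0],
    [-1, 5, 0, 0, 0],
    [-1, 0, 0, 0, 0]
  ]
}}

```text
time: 5.97
tool_pos: [0.4531, -0.2884, 0.0363]
tcp_rot: [3.1, 0.506, 0.001]
wrist_force: [0.5, 0.7, -0.0]
width: -0.002
grip_force: 0.0
```

>>> {"method": "jog_arm", "body": {
  "motion": [
    [-1, 4, 0, 0, 0],
    [-1, 4, 0, 0, 0],
    [-1, 4, 0, 0, 0],
    [-1, 0, 0, 0, 0]
  ]
}}

```text
time: 6.3
tool_pos: [0.4633, -0.2847, 0.0361]
tcp_rot: [-3.1, -0.506, 0.002]
wrist_force: [-2.8, -1.4, 0.9]
width: 0.001
grip_force: 0.5
```

```bash
python3 rel.py
```

```text
6.3 [ 0.4633 -0.2847  0.0361] xyaw 18.55 q [-0.6   0.22  2.05 -0.    0.87  0.65] w 0.0006377922121469826 [-2.8 -1.4  0.9]
tcp in tab frame mm [15.1  0.  36.1]
tool shift to standoff mm [-55.1  -0.3   1.1]
```

>>> {"method": "jog_arm", "body": {
  "motion": [
    [-1, 3, 0, 0, 0],
    [-1, 3, 0, 0, 0],
    [-1, 2, 0, 0, 0],
    [-1, 0, 0, 0, 0]
  ]
}}

```text
time: 6.63
tool_pos: [0.472, -0.2821, 0.0364]
tcp_rot: [3.1, 0.506, 0.002]
wrist_force: [-0.2, 0.2, -0.3]
width: -0.002
grip_force: 0.0
```

>>> {"method": "jog_arm", "body": {
  "motion": [
    [-1, 2, 0, 0, 0],
    [-1, 2, 0, 0, 0],
    [-1, 0, 0, 0, 0],
    [-1, 0, 0, 0, 0]
  ]
}}

```text
time: 6.97
tool_pos: [0.4752, -0.2809, 0.0364]
tcp_rot: [3.1, 0.506, 0.001]
wrist_force: [-0.2, -0.1, -0.0]
width: 0.001
grip_force: 0.0
```

```bash
python3 rel.py
```

```text
6.9667 [ 0.4752 -0.2809  0.0364] xyaw 18.54 q [-0.58  0.23  2.04  0.    0.87  0.67] w 0.0011018373271926348 [-0.2 -0.1 -0. ]
tcp in tab frame mm [27.5 -0.1 36.4]
tool shift to standoff mm [-67.5  -0.5   1.4]
```

The force dropped to zero at about 39 mm of travel, so the sled has probably snapped in. I'll feel gently for the end stop.

>>> {"method": "jog_arm", "body": {
  "motion": [
    [-1, 2, 0, 0, 0],
    [-1, 0, 0, 0, 0],
    [-1, 0, 0, 0, 0]
  ]
}}

```text
time: 7.22
tool_pos: [0.4765, -0.2803, 0.0362]
tcp_rot: [-3.1, -0.506, 0.001]
wrist_force: [-1.3, 0.5, 0.1]
width: -0.003
grip_force: 0.8
```

>>> {"method": "jog_arm", "body": {
  "motion": [
    [-1, 1.5, 0, 0, 0],
    [-1, 0, 0, 0, 0],
    [-1, 0, 0, 0, 0]
  ]
}}

```text
time: 7.47
tool_pos: [0.4765, -0.2803, 0.0362]
tcp_rot: [-3.1, -0.507, 0.005]
wrist_force: [-6.3, -3.2, 3.7]
width: 0.006
grip_force: 3.5
```

It hit a hard stop at +29 mm against a predicted 28.5. Now I'll retreat and check from above.

>>> {"method": "jog_arm", "body": {
  "motion": [
    [-1, -10, 0, 0, 0],
    [-1, -30, 0, 0, 0],
    [-1, -30, 0, 0, 0],
    [-1, 0, 0, -35, 0],
    [-1, 0, 0, -40, 0],
    [-1, 0, 0, -40, 0],
    [-1, 0, -40, -40, 0],
    [-1, 0, -40, -30, 0],
    [-1, 0, -40, 0, 0],
    [-1, 0, -40, 0, 0]
  ]
}}

```text
time: 8.3
tool_pos: [0.3674, -0.1666, 0.2084]
tcp_rot: [3.098, 0.502, 0.009]
wrist_force: [0.3, 1.4, -0.5]
width: -0.004
grip_force: 0.0
```

>>> {"method": "jog_arm", "body": {
  "motion": [
    [-1, 0, -30, 0, 0],
    [-1, 0, 0, 0, 0],
    [-1, 0, 0, 0, 0],
    [-1, 0, 0, 0, 0]
  ]
}}

```text
time: 8.63
tool_pos: [0.3572, -0.1385, 0.206]
tcp_rot: [3.099, 0.507, 0.002]
wrist_force: [0.3, 0.1, -0.5]
width: 0.002
grip_force: 0.0
```

```bash
python3 - <<'E'
from h import *
c=bot.get_calibration('top'); D=[]
for _ in range(6): im,x=bot.read_camera('top'); D.append(x)
D=np.array(D); D[D==0]=np.nan; P=cloud(np.nanmedian(D,0),c); Z=P[...,2]
v,u=np.mgrid[:480,:640]; m=(v>226)&(v<275)&(u>400)&(u<440)&(Z>.05)&(Z<.075); t=P[m].mean(0)
t0=np.array([.4514,-.2878]); e=t[:2]-t0; print('tab',t,m.sum(),'moved',np.hypot(*e),'deg',np.degrees(np.arctan2(e[1],e[0])))
ims=[cv2.resize(im[170:280,a:a+80],None,fx=5,fy=5) for a in (190,360)]
cv2.imwrite('pics/end.png',np.hstack(ims)[...,::-1]); s=bot.read_state(); print(s['time'],s['tool_pos'])
E
```

```text
tab [ 0.48916628 -0.27541322  0.06064236] 46 moved 0.039745743939979976 deg 18.158723940640407
8.9333 [ 0.35707433 -0.13894908  0.20558485]
```

View pics/end.png

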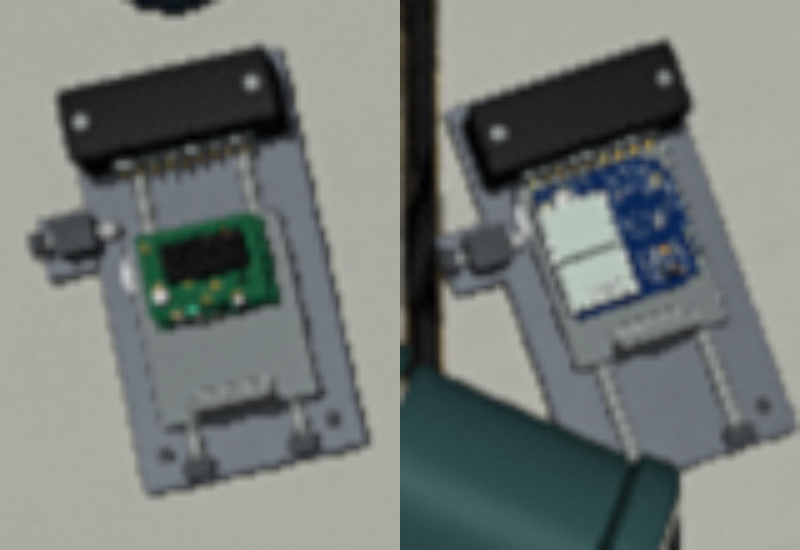

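The blue board's sled now sits against the contact head, with its tab near crop (668,335), 39.7 mm from where it started. The ridge is past the plunger, the left dock is unchanged, and the arm is clear of everything.

```bash
python3 -c "
from workcell import bot; print(bot.finish_job())"
```

```text
the job is handed in; nothing more can be done
None
```

The flat-board sled is home: it snapped in, hit its end stop and stayed there after the arm let go. The stack sled is untouched, and the job was handed in at about 9 s (no verdict came back).

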